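# Close the doming die and bring up its ball

### The arm

A 6-joint arm with a two-finger parallel gripper is mounted at the origin on the work surface. World frame = base frame: x ahead of the robot, y to its left, z up, the work surface at z = 0. Lengths are in m, angles in degrees, forces in N, time in s.
With the tool pointing down it reaches from about 0.275 to 0.775 m from the base axis. Payload 14.6 kg.
Tool frame: the origin (TCP) lies between the finger pads; the fingertips stand 17 mm ahead of it and the grasp point (between the pads) lies 2 mm behind it (ctrl.nose_length is the z of the fingertips in the tool frame, in m); z points along the fingers, y is the line along which they close (so a half turn about z gives the same grasp; the last joint's range is limited). The gripper opens to 85 mm and grips with 20 to 120 N. Pads are 22 mm wide; open, the fingers measure 114 mm over their backs; the gripper's body (76 mm by 85 mm) begins 54 mm behind the grasp point. The pads swing forward as they close: fully open they stand 13 mm farther back than shut.
Start: joints at [60.888, 15.075, -2.767, 72.158, 0, 81.102], TCP at [0.181, 0.493, 0.248] pointing down, gripper open.
Joint ranges: [-151.79, 151.79], [-50.71, 97.33], [-67.44, 78.34], [-121.81, 120.89], [-77.56, 73.72], [-180, 180]. Speed limits (degrees/s): [108.29, 108.29, 147.25, 159.86, 180, 180].

### API

Orientations are given as [roll, pitch, yaw] about the fixed x, y, z axes, in that order (R = Rz(yaw) Ry(pitch) Rx(roll)).
In Python, from cell import ctrl gives the robot as it stands.
- The arm moves only by the shell command python3 -m inch 'ROWS' [FORCE]. ROWS is JSON, a list of rows, each an object with "gripper": the finger opening in cm, from 0 to 8.54; "travel": the shift along the tool's x, y, z in cm, a list of three; "twist": the turn, a rotation vector about the tool's x, y, z in rad, a list of three. A call has 1 to 20 rows; each row is the pose to reach, as a shift and turn from the pose commanded when the call began, along the tool's axes at that moment; what a row does not reach only later rows make up. A row lasts 1/12 s, in which the tool goes at most 41.7 mm and 7.16 degrees, less where a joint would pass 70% of its speed; a pose out of reach is approached as far as the arm can. A call with a gripper value outside its range is refused whole. The fingers move at their own pace and stop on an object; FORCE is the grip in N (left out, the last holds). Time passes only in rows, so rows that repeat a pose let the fingers close. It gives the time, the measured TCP pose, the force, the opening and the grip force at its end, in the units of the state.
- ctrl.get_obs(): the state, without advancing time (a new reading comes with each control period).
- ctrl.camera(name): name is "scene" or "top" or "wrist"; returns the picture (384x512x3 uint8, blue, green, red); there is no depth.
- ctrl.camera_info(name): a dict with "camera_matrix" (3x3 intrinsics, pixels), "R" (3x3) and "t" (3): a world point X has camera coordinates R X + t; the wrist camera has in their place "hand_eye" (4x4, takes a point from camera to tool coordinates, whose origin is the TCP and whose axes are the flange's). Camera axes: x right, y down, z forward; pixel columns grow to the right and rows downward; lengths in m; the calibration is good to about 2 mm. A picture is of the moment at which its call begins: read the wrist's pose just before it. camera_info takes no time and is no camera call.
- ctrl.sign_off(): hands the job in; it is judged then, once.
The state is a dict: "clock": time; "q": joint angles; "qvel": joint speeds; "effort": joint torques, N m; "tool_pos": TCP position; "orientation": TCP orientation; "ft_force": force on the tool from outside, world axes, zero at the start; "ft_torque": the same for the moment, N m; "gripper_width": opening from 0.0 (shut) to 1.0 (fully open); "finger_force": force on a finger pad.
Only numpy, scipy, OpenCV 4.12 (cv2) and the standard library are available. Lean on these libraries where they do the work, as an engineer would, in place of code of your own. Each camera call takes 0.05 s, during which the arm holds its last target. There are 200 camera calls.

### The job

Set up the doming die: lower the steel hold-down plate over the two guide pins, without dropping it, until it lies flush on the copper blank, and let go of it. Then lift the ball tray by its bar, keeping the loose steel ball in its pocket, and finish still holding the tray, level and still, a little higher than the die, touching nothing else, with the ball within a hand's breadth (10 cm) of the plate's round opening but the tray not covering that opening, so that the smith can take the ball across. Leave the other things on the bench where they are.

Things in the scene. Friction and masses are not known exactly. Their poses are not given: they have to be found in the camera images.
- die: Doming die, fixed to the bench: dark steel shoe 160 x 90 mm, 20 mm thick; in its middle a round die 48 mm in diameter (54 mm at its foot) carrying a copper blank disc 47 mm in diameter whose top is 50 mm above the bench; two steel guide pins 12 mm in diameter on the long (x) axis at x = +46 and -46 mm, their tips 82 mm above the bench and the top 8 mm tapered to 6 mm in diameter. Origin at the centre of the shoe's underside, x along its length, z up.
- die_seat (a point): Centre of the copper blank's top face, 50 mm above the bench: where the middle of the plate's underside must come to lie. Once the plate is on, the middle of its round opening is straight above it. Its axes are the die's.
- plate: Loose hold-down plate of bare steel, 120 x 60 x 12 mm, about 0.55 kg, with a 36 mm round opening in its middle and two through holes 15 mm in diameter at x = +46 and -46 mm for the guide pins. It fits either way round. It can be gripped across its 60 mm width. It starts lying flat on a wooden block. Origin at the centre of its underside, x along its length, z up.
- block: Wooden block 100 x 36 x 26 mm, fixed to the bench, on which the plate starts, lengthwise along it and centred to within a few mm. Narrower than the plate, which overhangs it by about 12 mm along both long sides. Origin at the centre of its underside, x along its length.
- tray: Loose beech ball tray, board 150 x 80 x 12 mm, about 0.25 kg, with two ball pockets 22 mm in diameter and 3 mm deep at x = +48 and -48 mm, the one at -48 empty. Carrying handle over its middle: a dark wooden bar 14 mm thick (x), 64 mm long (y), 22 mm high, its top 90 mm and its lower edge 68 mm above the tray's underside, on two steel uprights at y = +34 and -34 mm. Origin at the centre of the board's underside, x along its length towards the ball, z up.
- tray_pocket (a point): Where the ball's centre is when it rests in its pocket: x = 48 mm, 24 mm above the tray's underside, in the tray's axes.
- ball_center (a point): Centre of the loose steel ball, 30 mm in diameter, 0.11 kg, that sits in the tray's pocket at x = +48 mm with about 2 mm of play. It rolls out when the tray is tipped by more than about 35 degrees or jerked.
- hammer: Bystander: chasing hammer lying on the bench, about 230 mm long.
- punch_tin: Bystander: aluminium tin 72 mm in diameter and 85 mm high with steel punches standing in it up to about 135 mm.
- pitch_bowl: Bystander: black pitch bowl 172 mm in diameter on a rubber ring, a copper collar set in the pitch, 107 mm high in all, 2.5 kg.
- copper_bowl: Bystander: small open copper bowl 100 mm in diameter, 45 mm high.

How it is judged:
By the outcome, as a careful person would: the job done as asked, in the order asked, and still so for the second after the job is handed in, while the arm keeps its last pose, push and grip.
It also fails if it takes over 72 s, if anything falls off the work surface, if the arm or the gripper's body presses on something with over 40 N, if the wrist force passes 120 N, or if a joint passes its speed limit or range.

## Working session

There is one attempt and no reset: what is moved stays moved. The work goes in short steps, Python scripts to look and compute and a shell command to move; the robot and the scene stay as the last step left them, time stands still between calls to the robot, and variables do not carry over. Pictures are saved under pics/ and viewed, at most 13 in all, crops included, and the job is handed in when it is done.

```bash
mkdir -p pics; ls; cat > h.py <<'E'
import numpy as np,cv2,json
from cell import ctrl
from scipy.spatial.transform import Rotation as Ro
def tool(o=None):
    o=o or ctrl.get_obs(); T=np.eye(4)
    T[:3,:3]=Ro.from_euler('xyz',o['orientation'],degrees=True).as_matrix(); T[:3,3]=o['tool_pos']; return T
def cam(name,T=None):
    i=ctrl.camera_info(name);K=np.array(i['camera_matrix'])
    if name=='wrist':
        W=(tool() if T is None else T)@np.array(i['hand_eye']); R=W[:3,:3].T; t=-R@W[:3,3]
    else: R=np.array(i['R']);t=np.array(i['t']).ravel()
    return K,R,t
def onplane(px,z,c):
    K,R,t=c; px=np.atleast_2d(px).astype(float)
    d=(R.T@np.linalg.inv(K)@np.c_[px,np.ones(len(px))].T).T; C=-R.T@t
    return C+d*((z-C[2])/d[:,2])[:,None]
def proj(X,c):
    K,R,t=c; p=(K@(R@np.atleast_2d(X).T+t[:,None])).T; return p[:,:2]/p[:,2:]
E
python3 - <<'E'
from h import *
print(ctrl.get_obs())
a=[]
for n in('scene','top','wrist'):
    im=ctrl.camera(n); cv2.imwrite(f'pics/{n}0.png',im); print(n,ctrl.camera_info(n))
E
```

```text
pics
{'clock': 0.0, 'q': array([ 6.08885460e+01,  1.50977972e+01, -2.80566026e+00,  7.21589159e+01,
        2.10777349e-04,  8.11019113e+01]), 'qvel': array([ 0.0049364 ,  0.08599005,  0.08397227, -0.09615154, -0.02767614,
        0.06111116]), 'effort': array([-2.43512164e-03, -6.37622380e+01,  3.84559965e+01,  1.42336704e-02,
       -1.93337901e-04,  1.83018341e-05]), 'tool_pos': array([0.18126434, 0.49241966, 0.24782233]), 'orientation': array([-1.79938410e+02, -9.85597772e-03,  1.59786629e+02]), 'ft_force': array([-0.51402877,  0.09126672,  0.43595696]), 'ft_torque': array([0.00652558, 0.04011093, 0.00421371]), 'finger_force': 0.0, 'gripper_width': 0.997406504137349}
scene {'camera_matrix': array([[371.23211601,   0.        , 249.20288955],
       [  0.        , 371.23211601, 191.37414823],
       [  0.        ,   0.        ,   1.        ]]), 'R': array([[-0.86294148,  0.50522266,  0.00905891],
       [ 0.26771725,  0.47233001, -0.83978082],
       [-0.4285551 , -0.72225648, -0.54284998]]), 't': array([ 0.54942282, -0.10649311,  1.31074075])}
top {'camera_matrix': array([[404.825
[... 176 characters left out ...]
 ,  0.03388832],
       [-0.99873095, -0.00616817, -0.04998445],
       [ 0.05016427, -0.03362156, -0.9981749 ]]), 't': array([-0.03345211,  0.61386483,  1.07191431])}
wrist {'camera_matrix': array([[343.60498588,   0.        , 255.8528405 ],
       [  0.        , 343.60498588, 187.64969969],
       [  0.        ,   0.        ,   1.        ]]), 'hand_eye': array([[-9.16168542e-04, -9.50414469e-01, -3.10984723e-01,
         8.06261476e-02],
       [ 9.99999579e-01, -8.83422428e-04, -2.46155820e-04,
        -3.85745892e-04],
       [-4.07808263e-05, -3.10984818e-01,  9.50414878e-01,
        -1.25221157e-01],
       [ 0.00000000e+00,  0.00000000e+00,  0.00000000e+00,
         1.00000000e+00]])}
```

View pics/top0.png

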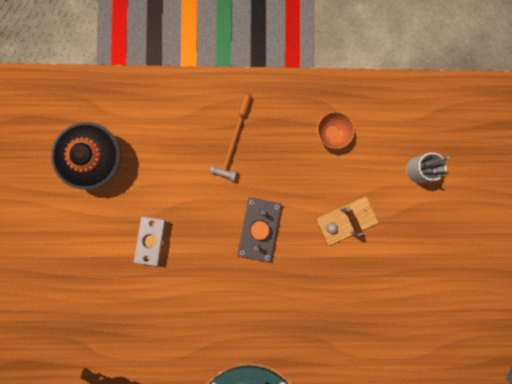

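View pics/scene0.png

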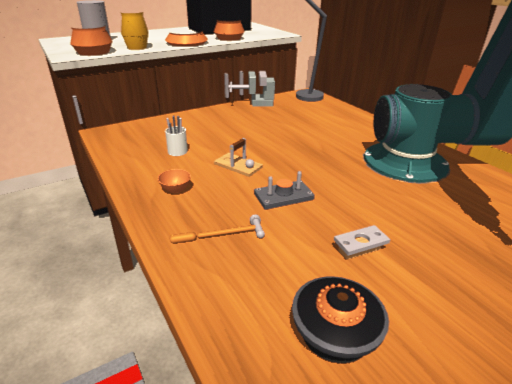

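Top view: plate at about (149,241), die (261,231) with the copper blank, and tray (347,221) with the ball at (332,229). The bowl, tin, pitch bowl and hammer are well clear of these.

```bash
python3 - <<'E'
from h import *
im=cv2.imread('pics/top0.png');c=cam('top');hsv=cv2.cvtColor(im,cv2.COLOR_BGR2HSV)
def comp(m,box):
    x0,y0,x1,y1=box;k=np.zeros_like(m);k[y0:y1,x0:x1]=m[y0:y1,x0:x1]
    cs,_=cv2.findContours(k,cv2.RETR_EXTERNAL,cv2.CHAIN_APPROX_NONE);return max(cs,key=cv2.contourArea)
def rect(m,box,z,name):
    k=comp(m,box); P=onplane(k[:,0,:],z,c)[:,:2]
    (ce,sz,an)=cv2.minAreaRect((P*1000).astype(np.float32)); b=cv2.boxPoints((ce,sz,an)); e=max([b[1]-b[0],b[2]-b[1]],key=np.linalg.norm)
    print(name,np.round(ce,1),np.round(sz,1),'long axis deg',round(np.degrees(np.arctan2(e[1],e[0]))%180,1))
S,V=hsv[...,1],hsv[...,2]
rect(((S<60)&(V>110)).astype(np.uint8)*255,(120,200,180,280),.038,'plate')
rect(((S<110)&(V<130)).astype(np.uint8)*255,(230,190,290,270),.02,'shoe')
rect(((S>150)&(V>120)).astype(np.uint8)*255,(246,218,275,244),.05,'blank')
for p in((347,221),(325,235),(368,205),(300,221)): print(p,hsv[p[1],p[0]])
t=((S<165)&(V>110)).astype(np.uint8)*255
t=cv2.morphologyEx(t,cv2.MORPH_CLOSE,np.ones((15,15)))
rect(t,(305,185,390,255),.012,'tray')
print('ball',onplane([(332.5,228.5)],.024,c))
v=np.hstack([cv2.resize(im[190:280,110:290],None,fx=4,fy=4,interpolation=cv2.INTER_CUBIC)])
cv2.imwrite('pics/c.png',v)
E
```

```text
plate [469.7 256.5] [ 58.7 118.2] long axis deg 171.9
shoe [499.2 -29.4] [ 88.5 157.1] long axis deg 169.1
blank [499.3 -30.3] [46.4 46.7] long axis deg 90.2
(347, 221) [ 15 159 216]
(325, 235) [ 14 155 224]
(368, 205) [ 15 160 219]
(300, 221) [ 13 201 193]
tray [ 518.1 -268.4] [ 91.3 148.4] long axis deg 114.3
ball [[ 0.50222676 -0.22482946  0.024     ]]
```

```bash
cat > go.py <<'E'
import sys
from h import *
# usage: go.py x y z yaw  (mm, deg, tool down): travel in cm & twist from the measured pose
x,y,z,w=map(float,sys.argv[1:5]); T=tool()
R=Ro.from_euler('xyz',[180,0,w],degrees=True).as_matrix()
d=T[:3,:3].T@(np.array([x,y,z])/1000-T[:3,3]); r=Ro.from_matrix(T[:3,:3].T@R).as_rotvec()
o=ctrl.get_obs()
print('travel',np.round(d*100,2),'twist',np.round(r,4),'rows>=',np.ceil(max(np.linalg.norm(d)/.0417,np.linalg.norm(r)/.125)),'pos',np.round(T[:3,3]*1000,1),np.round(o['orientation'],2),round(o['clock'],2))
E
python3 go.py 470 256.5 150 171.9
```

```text
travel [-35.25 -12.17   9.8 ] twist [-7.000e-04 -2.000e-04 -2.115e-01] rows>= 10.0 pos [181.3 492.5 247.9] [-1.7996e+02 -1.0000e-02  1.5978e+02] 0.15
```

```bash
R='{"gripper":8.5,"travel":[-35.25,-12.17,9.8],"twist":[-0.0007,0,-0.2115]}'; python3 -m inch '[{"gripper":8.5,"travel":[-35.25,-12.17,9.8],"twist":[-0.0007,0,-0.2115]},{"gripper":8.5,"travel":[-35.25,-12.17,9.8],"twist":[-0.0007,0,-0.2115]},{"gripper":8.5,"travel":[-35.25,-12.17,9.8],"twist":[-0.0007,0,-0.2115]},{"gripper":8.5,"travel":[-35.25,-12.17,9.8],"twist":[-0.0007,0,-0.2115]},{"gripper":8.5,"travel":[-35.25,-12.17,9.8],"twist":[-0.0007,0,-0.2115]},{"gripper":8.5,"travel":[-35.25,-12.17,9.8],"twist":[-0.0007,0,-0.2115]},{"gripper":8.5,"travel":[-35.25,-12.17,9.8],"twist":[-0.0007,0,-0.2115]},{"gripper":8.5,"travel":[-35.25,-12.17,9.8],"twist":[-0.0007,0,-0.2115]},{"gripper":8.5,"travel":[-35.25,-12.17,9.8],"twist":[-0.0007,0,-0.2115]},{"gripper":8.5,"travel":[-35.25,-12.17,9.8],"twist":[-0.0007,0,-0.2115]},{"gripper":8.5,"travel":[-35.25,-12.17,9.8],"twist":[-0.0007,0,-0.2115]},{"gripper":8.5,"travel":[-35.25,-12.17,9.8],"twist":[-0.0007,0,-0.2115]},{"gripper":8.5,"travel":[-35.25,-12.17,9.8],"twist":[-0.0007,0,-0.2115]},{"gripper":8.5,"travel":[-35.25,-12.17,9.8],"twist":[-0.0007,0,-0.2115]},{"gripper":8.5,"travel":[-35.25,-12.17,9.8],"twist":[-0.0007,0,-0.2115]},{"gripper":8.5,"travel":[-35.25,-12.17,9.8],"twist":[-0.0007,0,-0.2115]}]'
cat > w.py <<'E'
import sys
from h import *
T=tool(); im=ctrl.camera('wrist'); n=sys.argv[1]; cv2.imwrite(f'pics/{n}.png',im); np.save(f'pics/{n}.npy',T)
E
python3 w.py w1; python3 go.py 470 256.5 150 171.9
```

```text
clock: 1.48
tool_pos: [0.4696, 0.2574, 0.1506]
orientation: [179.9, 0.0, 172.0]
ft_force: [0.4, 0.2, -0.3]
gripper_width: 0.993
finger_force: 0.0
travel [-0.04 -0.07  0.06] twist [0.0009 0.0004 0.0012] rows>= 1.0 pos [469.7 257.2 150.6] [1.7995e+02 2.0000e-02 1.7197e+02] 1.53
```

View pics/w1.png

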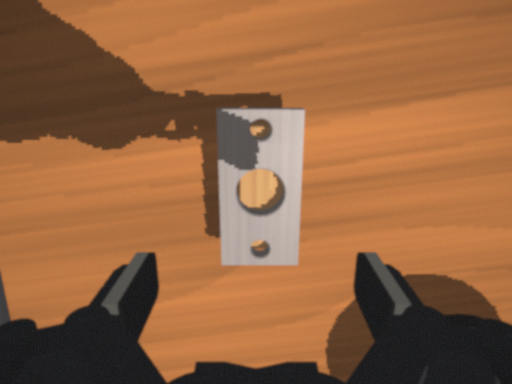

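The plate sits at about (260,187) with both pin holes and the opening visible, and the fingers straddle it. Measuring its outline from here.

```bash
python3 - <<'E'
from h import *
im=cv2.imread('pics/w1.png');c=cam('wrist',np.load('pics/w1.npy'));S=cv2.cvtColor(im,cv2.COLOR_BGR2HSV)[...,1]
m=(S<70).astype(np.uint8)*255; m[:,:200]=0;m[:,320:]=0;m[:90]=0;m[285:]=0
k=max(cv2.findContours(m,cv2.RETR_EXTERNAL,cv2.CHAIN_APPROX_NONE)[0],key=cv2.contourArea)
ce,sz,a=cv2.minAreaRect((onplane(k[:,0],.038,c)[:,:2]*1000).astype(np.float32));print(ce,sz,a)
E
python3 go.py 470 256.5 30 171.9
```

```text
(470.3560791015625, 259.64007568359375) (60.66071319580078, 119.92913055419922) 81.82024383544922
travel [-0.03 -0.08 12.06] twist [0.0009 0.0004 0.0012] rows>= 3.0 pos [469.7 257.2 150.6] [1.7995e+02 2.0000e-02 1.7197e+02] 1.53
```

```bash
python3 -m inch '[{"gripper":8.5,"travel":[-0.04,0.25,3],"twist":[0,0,0]},{"gripper":8.5,"travel":[-0.04,0.25,6],"twist":[0,0,0]},{"gripper":8.5,"travel":[-0.04,0.25,9],"twist":[0,0,0]},{"gripper":8.5,"travel":[-0.04,0.25,11],"twist":[0,0,0]},{"gripper":8.5,"travel":[-0.04,0.25,12],"twist":[0,0,0]},{"gripper":8.5,"travel":[-0.04,0.25,12.3],"twist":[0,0,0]},{"gripper":8.5,"travel":[-0.04,0.25,12.3],"twist":[0,0,0]},{"gripper":8.5,"travel":[-0.04,0.25,12.3],"twist":[0,0,0]}]'
python3 -m inch '[{"gripper":5.5,"travel":[0,0,0],"twist":[0,0,0]},{"gripper":5.5,"travel":[0,0,0],"twist":[0,0,0]},{"gripper":5.5,"travel":[0,0,0],"twist":[0,0,0]},{"gripper":5.5,"travel":[0,0,0],"twist":[0,0,0]},{"gripper":5.5,"travel":[0,0,0],"twist":[0,0,0]},{"gripper":5.5,"travel":[0,0,0],"twist":[0,0,0]},{"gripper":5.5,"travel":[0,0,0],"twist":[0,0,0]},{"gripper":5.5,"travel":[0,0,0],"twist":[0,0,0]},{"gripper":5.5,"travel":[0,0,0],"twist":[0,0,0]},{"gripper":5.5,"travel":[0,0,0],"twist":[0,0,0]}]' 60
python3 w.py w2;  python3 go.py 470.4 259.6 27 171.8
```

```text
clock: 2.2
tool_pos: [0.4712, 0.2594, 0.028]
orientation: [179.9, 0.0, 171.9]
ft_force: [-0.0, -0.1, 0.5]
gripper_width: 0.994
finger_force: 0.0
clock: 3.03
tool_pos: [0.4714, 0.2595, 0.0284]
orientation: [179.9, 0.1, 171.9]
ft_force: [-1.6, -0.8, 10.2]
gripper_width: 0.687
finger_force: 62.7
travel [ 0.11 -0.    0.15] twist [0.0019 0.0017 0.0018] rows>= 1.0 pos [471.5 259.5  28.5] [1.7989e+02 1.0000e-01 1.7190e+02] 3.08
```

View pics/w2.png

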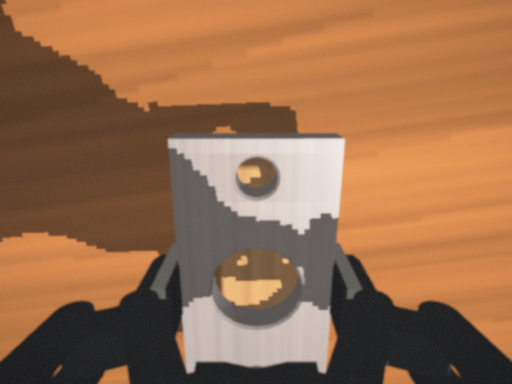

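The plate is held between the pads, with the opening at about (256,287) and one pin hole at (257,177). Lifting gently.

```bash
python3 -m inch '[{"gripper":5.3,"travel":[0,0,-0.1],"twist":[0,0,0]},{"gripper":5.3,"travel":[0,0,-0.4],"twist":[0,0,0]},{"gripper":5.3,"travel":[0,0,-1],"twist":[0,0,0]},{"gripper":5.3,"travel":[0,0,-2],"twist":[0,0,0]},{"gripper":5.3,"travel":[0,0,-3.5],"twist":[0,0,0]},{"gripper":5.3,"travel":[0,0,-5],"twist":[0,0,0]},{"gripper":5.3,"travel":[0,0,-7],"twist":[0,0,0]},{"gripper":5.3,"travel":[0,0,-9],"twist":[0,0,0]},{"gripper":5.3,"travel":[0,0,-10.5],"twist":[0,0,0]},{"gripper":5.3,"travel":[0,0,-11.5],"twist":[0,0,0]},{"gripper":5.3,"travel":[0,0,-12],"twist":[0,0,0]},{"gripper":5.3,"travel":[0,0,-12],"twist":[0,0,0]},{"gripper":5.3,"travel":[0,0,-12],"twist":[0,0,0]}]' 90
python3 w.py w3;  python3 go.py 499.3 -30.3 150 169.1
python3 - <<'E'
from h import *
c=cam('wrist',np.load('pics/w2.npy'));T2=np.load('pics/w2.npy');T3=np.load('pics/w3.npy')
for n,T in(('w2',T2),('w3',T3)):
    c=cam('wrist',T);im=cv2.imread(f'pics/{n}.png');S=cv2.cvtColor(im,cv2.COLOR_BGR2HSV)[...,1]
    m=(S<70).astype(np.uint8)*255
    m[:100]=0;m[360:]=0;m[:,:165]=0;m[:,350:]=0
    # width edges on rows 145..230 and top edge row -> plate outline at top face
    zt=.038+T[2,3]-T2[2,3]
    L=[];Rr=[]
    for r in range(150,235,4):
        x=np.where(m[r]>0)[0];L.append((x[0],r));Rr.append((x[-1]+1,r))
    toT=lambda p:(np.c_[onplane(p,zt,c),np.ones(len(p))]@np.linalg.inv(T).T)[:,:2]*1000
    l=toT(L);r=toT(Rr);
    f=np.polyfit(l[:,0],l[:,1],1);g=np.polyfit(r[:,0],r[:,1],1)
    tops=[(x,np.where(m[100:,x]>0)[0][0]+100) for x in range(200,320,10)]; t=toT(tops)
    print(n,'edges y at x=0',f[1],g[1],'slopes deg',np.degrees(f[0]),np.degrees(g[0]),'far end x',t[:,0].mean(),np.ptp(t[:,0]))
E
```

```text
clock: 4.17
tool_pos: [0.4707, 0.259, 0.147]
orientation: [180.0, -0.0, 171.9]
ft_force: [0.2, -1.1, -5.9]
gripper_width: 0.684
finger_force: 97.7
travel [ -6.92 -28.23  -0.35] twist [ 0.0002 -0.0009  0.0489] rows>= 7.0 pos [470.5 258.9 146.6] [ 1.7999e+02 -5.0000e-02  1.7190e+02] 4.22
w2 edges y at x=0 -29.877259509863777 29.137687909424976 slopes deg -0.09520852148292601 0.9486813741415492 far end x 62.10292241696168 0.3822183146624525
w3 edges y at x=0 -29.228997629107088 28.954454029723095 slopes deg -0.6105446393370305 1.125204329812785 far end x 61.97273158761117 0.374098036241719
```

View pics/w3.png

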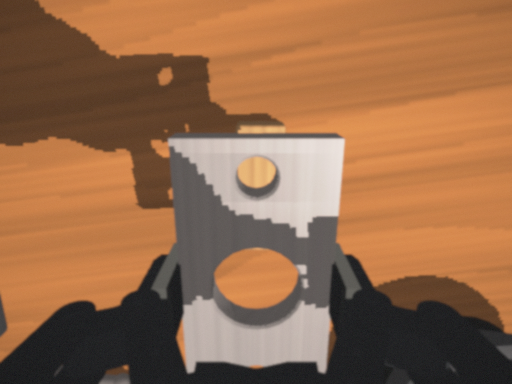

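```bash
python3 - <<'E'
from h import *
T=np.load('pics/w3.npy');c=cam('wrist',T);zt=T[2,3]+.0095
im=cv2.imread('pics/w3.png')
p=onplane([(257,176),(257.5,287.5),(235,176),(279,176),(213,287),(302,287),(256,136),(256,133)],zt,c)
print(np.round((np.c_[p,np.ones(len(p))]@np.linalg.inv(T).T)[:,:2]*1000,1))
E
python3 go.py 499.3 -30.3 150 169.1
```

```text
[[ 47.1   0.2]
 [  1.7   0.4]
 [ 47.1  -7.5]
 [ 47.1   7.9]
 [  1.9 -17. ]
 [  1.9  17.8]
 [ 61.2  -0.2]
 [ 62.2  -0.2]]
travel [ -6.92 -28.23  -0.35] twist [ 0.0002 -0.0009  0.0489] rows>= 7.0 pos [470.5 258.9 146.6] [ 1.7999e+02 -5.0000e-02  1.7190e+02] 4.22
```

```bash
python3 go.py 627 -55 170 169.1
```

```text
travel [-19.91 -28.87  -2.36] twist [ 0.0002 -0.0009  0.0489] rows>= 9.0 pos [470.5 258.9 146.6] [ 1.7999e+02 -5.0000e-02  1.7190e+02] 4.22
```

```bash
python3 -m inch '[{"gripper":5.3,"travel":[-0.3,-0.4,-0.5],"twist":[0,0,0]},{"gripper":5.3,"travel":[-1,-1.4,-1.4],"twist":[0,0,0.01]},{"gripper":5.3,"travel":[-2.2,-3.1,-2.3],"twist":[0,0,0.01]},{"gripper":5.3,"travel":[-4,-5.8,-2.36],"twist":[0,0,0.02]},{"gripper":5.3,"travel":[-5.9,-8.6,-2.36],"twist":[0,0,0.02]},{"gripper":5.3,"travel":[-7.9,-11.5,-2.36],"twist":[0,0,0.02]},{"gripper":5.3,"travel":[-9.9,-14.4,-2.36],"twist":[0,0,0.03]},{"gripper":5.3,"travel":[-11.9,-17.3,-2.36],"twist":[0,0,0.03]},{"gripper":5.3,"travel":[-13.9,-20.2,-2.36],"twist":[0,0,0.04]},{"gripper":5.3,"travel":[-15.9,-23.1,-2.36],"twist":[0,0,0.04]},{"gripper":5.3,"travel":[-17.5,-25.4,-2.36],"twist":[0,0,0.0489]},{"gripper":5.3,"travel":[-18.7,-27.1,-2.36],"twist":[0,0,0.0489]},{"gripper":5.3,"travel":[-19.5,-28.2,-2.36],"twist":[0,0,0.0489]},{"gripper":5.3,"travel":[-19.91,-28.87,-2.36],"twist":[0,0,0.0489]},{"gripper":5.3,"travel":[-19.91,-28.87,-2.36],"twist":[0,0,0.0489]},{"gripper":5.3,"travel":[-19.91,-28.87,-2.36],"twist":[0,0,0.0489]},{"gripper":5.3,"travel":[-19.91,-28.87,-2.36],"twist":[0,0,0.0489]},{"gripper":5.3,"travel":[-19.91,-28.87,-2.36],"twist":[0,0,0.0489]}]'
python3 w.py w4;  python3 go.py 627 -55 170 169.1
```

```text
clock: 5.72
tool_pos: [0.6269, -0.0537, 0.1709]
orientation: [180.0, -0.0, 169.2]
ft_force: [-0.6, -0.2, -5.8]
gripper_width: 0.681
finger_force: 97.8
travel [-0.02 -0.12  0.09] twist [0.0008 0.0001 0.0012] rows>= 1.0 pos [627.  -53.8 170.9] [179.96   0.   169.17] 5.77
```

View pics/w4.png

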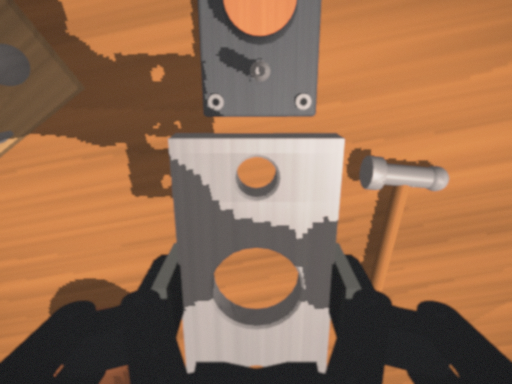

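The near pin is at (260,70), the shoe's near edge at row 115, and the blank is cut off at the top. I'll shift to bring the whole blank into view.

```bash
python3 -m inch '[{"gripper":5.3,"travel":[0.5,0,-1],"twist":[0,0,0]},{"gripper":5.3,"travel":[1.5,0,-3],"twist":[0,0,0]},{"gripper":5.3,"travel":[2.5,0,-5.5],"twist":[0,0,0]},{"gripper":5.3,"travel":[3.5,0,-8],"twist":[0,0,0]},{"gripper":5.3,"travel":[4,0,-9.5],"twist":[0,0,0]},{"gripper":5.3,"travel":[4,0,-10],"twist":[0,0,0]},{"gripper":5.3,"travel":[4,0,-10],"twist":[0,0,0]},{"gripper":5.3,"travel":[4,0,-10],"twist":[0,0,0]},{"gripper":5.3,"travel":[4,0,-10],"twist":[0,0,0]}]'
python3 w.py w5; python3 - <<'E'
from h import *
im=cv2.imread('pics/w5.png');v=cv2.resize(im[0:170,150:400],None,fx=3.2,fy=3.2,interpolation=cv2.INTER_CUBIC);cv2.imwrite('pics/w5c.png',v)
E
```

```text
clock: 6.52
tool_pos: [0.5879, -0.0472, 0.2695]
orientation: [180.0, -0.1, 169.1]
ft_force: [-0.2, 0.6, -5.5]
gripper_width: 0.683
finger_force: 98.3
```

View pics/w5c.png

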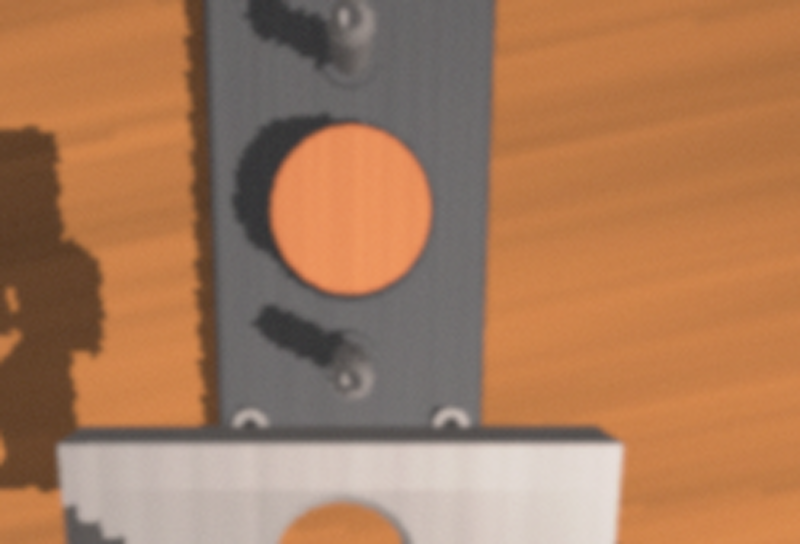

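The crop shows pin tips at (350,17) and (350,380) and the blank centre at (351,210).

```bash
python3 - <<'E'
from h import *
T=np.load('pics/w5.npy');c=cam('wrist',T)
q=lambda x,y:((x+.5)/3.2-.5+150,(y+.5)/3.2-.5)
a=onplane([q(350,17),q(350,380)],.082,c)*1000;b=onplane([q(351,210)],.05,c)*1000
e=a[0]-a[1];print(a,np.linalg.norm(e),a.mean(0),np.degrees(np.arctan2(e[1],e[0])),b)
e=onplane([q(270,210),q(432,210),q(351,123),q(351,297)],.05,c)*1000;print(e)
# plate in the tool seen now, 9.5 mm above tcp: needs pose
y=np.radians(169.3);t=np.array([np.cos(y),np.sin(y)]);n=np.array([np.sin(y),-np.cos(y)])
print(a.mean(0)[:2]-1.3*t-.2*n)
E
python3 go.py 499 -30 120 169.1
```

```text
[[455.32865798 -19.07192364  82.        ]
 [545.0906798  -36.16363479  82.        ]] 91.3747621157818 [500.20966889 -27.61777921  82.        ] 169.21928510295822 [[500.1489876  -26.99353236  50.        ]]
[[495.60458524 -50.49625529  50.        ]
 [504.69387997  -3.48827521  50.        ]
 [476.88065125 -22.56976036  50.        ]
 [524.51627567 -31.62623686  50.        ]]
[501.4499322  -28.05566837]
travel [ 9.02  0.   14.96] twist [ 0.0007 -0.0019  0.0001] rows>= 5.0 pos [587.9 -47.2 269.4] [ 1.7996e+02 -1.1000e-01  1.6911e+02] 6.57
```

```bash
python3 go.py 501.4 -28.1 95 169.2
```

```text
travel [ 8.82  0.23 17.46] twist [ 0.0007 -0.0019 -0.0016] rows>= 5.0 pos [587.9 -47.2 269.4] [ 1.7996e+02 -1.1000e-01  1.6911e+02] 6.57
```

```bash
python3 -m inch '[{"gripper":5.3,"travel":[0.8,0,0.5],"twist":[0,0,0]},{"gripper":5.3,"travel":[2.5,0.1,2],"twist":[0,0,0]},{"gripper":5.3,"travel":[4.5,0.15,4],"twist":[0,0,0]},{"gripper":5.3,"travel":[6.5,0.2,6.5],"twist":[0,0,0]},{"gripper":5.3,"travel":[8,0.23,9],"twist":[0,0,0]},{"gripper":5.3,"travel":[8.82,0.23,11.5],"twist":[0,0,0]},{"gripper":5.3,"travel":[8.82,0.23,14],"twist":[0,0,0]},{"gripper":5.3,"travel":[8.82,0.23,16],"twist":[0,0,0]},{"gripper":5.3,"travel":[8.82,0.23,17],"twist":[0,0,0]},{"gripper":5.3,"travel":[8.82,0.23,17.46],"twist":[0,0,0]},{"gripper":5.3,"travel":[8.82,0.23,17.46],"twist":[0,0,0]},{"gripper":5.3,"travel":[8.82,0.23,17.46],"twist":[0,0,0]},{"gripper":5.3,"travel":[8.82,0.23,17.46],"twist":[0,0,0]}]'
python3 w.py w6; python3 go.py 501.4 -28.1 95 169.2
python3 - <<'E'
from h import *
im=cv2.imread('pics/w6.png')[120:384,150:370];v=cv2.resize(im,None,fx=2.2,fy=2.2,interpolation=cv2.INTER_CUBIC)
s=ctrl.camera('scene');cv2.imwrite('pics/s6.png',s);u=cv2.resize(s[140:230,240:330],(310,310),interpolation=cv2.INTER_CUBIC)
w=np.zeros((590,800,3),np.uint8);w[:v.shape[0],:v.shape[1]]=v;w[:310,490:800]=u;cv2.imwrite('pics/c6.png',w)
E
```

```text
clock: 7.65
tool_pos: [0.5024, -0.0284, 0.0967]
orientation: [180.0, 0.1, 169.1]
ft_force: [0.5, -0.1, -5.3]
gripper_width: 0.684
finger_force: 98.0
travel [0.11 0.01 0.18] twist [ 0.0006  0.0013 -0.0017] rows>= 1.0 pos [502.4 -28.4  96.8] [1.7996e+02 7.0000e-02 1.6910e+02] 7.7
```

View pics/c6.png

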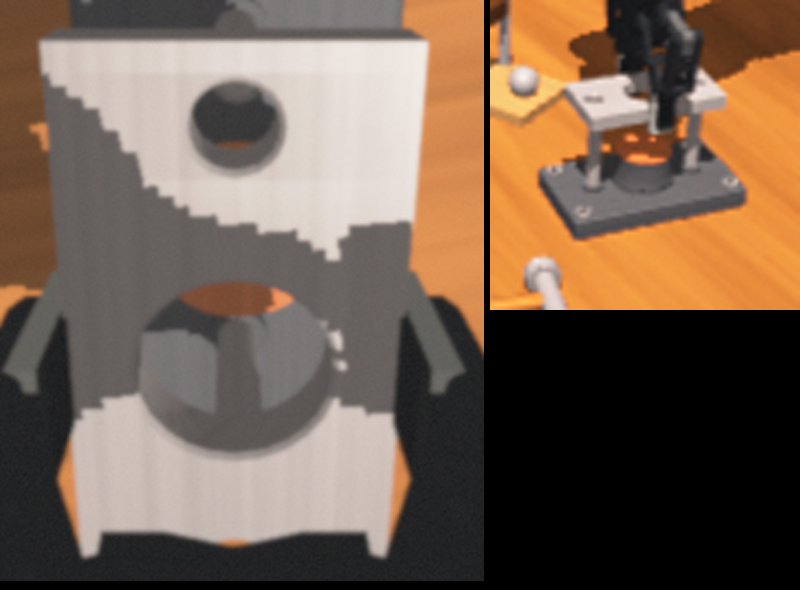

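The plate is over the die: the near pin shows through the hole centred at column 237, and the other pin through the opening at column 238, so it's laterally aligned. Correcting by 1 mm and starting down.

```bash
python3 -m inch '[{"gripper":5.3,"travel":[0.1,0.01,0],"twist":[0,0.001,-0.002]},{"gripper":5.3,"travel":[0.1,0.01,0],"twist":[0,0.001,-0.002]},{"gripper":5.3,"travel":[0.1,0.01,0.3],"twist":[0,0.001,-0.002]},{"gripper":5.3,"travel":[0.1,0.01,0.7],"twist":[0,0.001,-0.002]},{"gripper":5.3,"travel":[0.1,0.01,1.1],"twist":[0,0.001,-0.002]},{"gripper":5.3,"travel":[0.1,0.01,1.4],"twist":[0,0.001,-0.002]},{"gripper":5.3,"travel":[0.1,0.01,1.6],"twist":[0,0.001,-0.002]},{"gripper":5.3,"travel":[0.1,0.01,1.6],"twist":[0,0.001,-0.002]},{"gripper":5.3,"travel":[0.1,0.01,1.6],"twist":[0,0.001,-0.002]}]'
python3 go.py 501.4 -28.1 72 169.2; python3 -c "
from h import *;o=ctrl.get_obs();print(o['ft_force'],o['ft_torque'])"
```

```text
clock: 8.5
tool_pos: [0.5009, -0.0279, 0.08]
orientation: [180.0, -0.1, 169.2]
ft_force: [-0.0, 0.3, -6.1]
gripper_width: 0.681
finger_force: 98.1
travel [-0.05 -0.01  0.8 ] twist [ 0.0007 -0.0013  0.0003] rows>= 1.0 pos [500.9 -27.9  80. ] [ 1.7996e+02 -7.0000e-02  1.6922e+02] 8.5
[-0.01222295  0.33287902 -6.10405092] [-0.03599608  0.01385642 -0.02600412]
```

```bash
python3 -m inch '[{"gripper":5.3,"travel":[-0.03,0,0.2],"twist":[0,0,0]},{"gripper":5.3,"travel":[-0.03,0,0.4],"twist":[0,0,0]},{"gripper":5.3,"travel":[-0.03,0,0.6],"twist":[0,0,0]},{"gripper":5.3,"travel":[-0.03,0,0.8],"twist":[0,0,0]},{"gripper":5.3,"travel":[-0.03,0,0.8],"twist":[0,0,0]},{"gripper":5.3,"travel":[-0.03,0,0.8],"twist":[0,0,0]}]'
python3 -m inch '[{"gripper":5.3,"travel":[0,0,0.2],"twist":[0,0,0]},{"gripper":5.3,"travel":[0,0,0.4],"twist":[0,0,0]},{"gripper":5.3,"travel":[0,0,0.6],"twist":[0,0,0]},{"gripper":5.3,"travel":[0,0,0.6],"twist":[0,0,0]},{"gripper":5.3,"travel":[0,0,0.6],"twist":[0,0,0]}]'
python3 go.py 501.4 -28.1 52.5 169.2; python3 -c "
from h import *;o=ctrl.get_obs();print(o['ft_force'],o['ft_torque'])"
```

```text
clock: 9.0
tool_pos: [0.5012, -0.028, 0.072]
orientation: [180.0, -0.1, 169.2]
ft_force: [-0.0, -0.1, -4.9]
gripper_width: 0.681
finger_force: 98.1
clock: 9.42
tool_pos: [0.5011, -0.028, 0.0659]
orientation: [180.0, -0.1, 169.2]
ft_force: [-0.1, 0.7, -4.8]
gripper_width: 0.682
finger_force: 98.1
travel [-0.03 -0.01  1.34] twist [ 0.0007 -0.0013  0.0003] rows>= 1.0 pos [501.1 -28.   65.9] [ 1.7996e+02 -7.0000e-02  1.6922e+02] 9.42
[-0.06700787  0.70405608 -4.80506846] [-0.01375466  0.02679492  0.01329262]
```

No lateral force, so the pins are running freely in the holes.

```bash
python3 -m inch '[{"gripper":5.3,"travel":[0,0,0.2],"twist":[0,0,0]},{"gripper":5.3,"travel":[0,0,0.4],"twist":[0,0,0]},{"gripper":5.3,"travel":[0,0,0.6],"twist":[0,0,0]},{"gripper":5.3,"travel":[0,0,0.8],"twist":[0,0,0]},{"gripper":5.3,"travel":[0,0,1.0],"twist":[0,0,0]},{"gripper":5.3,"travel":[0,0,1.1],"twist":[0,0,0]},{"gripper":5.3,"travel":[0,0,1.1],"twist":[0,0,0]},{"gripper":5.3,"travel":[0,0,1.1],"twist":[0,0,0]}]'
python3 -m inch '[{"gripper":5.3,"travel":[0,0,0.1],"twist":[0,0,0]},{"gripper":5.3,"travel":[0,0,0.2],"twist":[0,0,0]},{"gripper":5.3,"travel":[0,0,0.2],"twist":[0,0,0]},{"gripper":5.3,"travel":[0,0,0.2],"twist":[0,0,0]}]'
```

```text
clock: 10.08
tool_pos: [0.5012, -0.028, 0.055]
orientation: [180.0, -0.1, 169.2]
ft_force: [0.4, 0.1, -5.1]
gripper_width: 0.68
finger_force: 98.1
clock: 10.42
tool_pos: [0.5012, -0.028, 0.0531]
orientation: [180.0, -0.1, 169.2]
ft_force: [0.1, -0.4, -6.3]
gripper_width: 0.68
finger_force: 98.1
```

```bash
python3 -m inch '[{"gripper":5.3,"travel":[0,0,0.05],"twist":[0,0,0]},{"gripper":5.3,"travel":[0,0,0.1],"twist":[0,0,0]},{"gripper":5.3,"travel":[0,0,0.1],"twist":[0,0,0]},{"gripper":5.3,"travel":[0,0,0.1],"twist":[0,0,0]}]'
python3 -c "
from h import *;o=ctrl.get_obs();print(o['ft_force'],o['ft_torque'])"
```

```text
clock: 10.75
tool_pos: [0.5013, -0.028, 0.0527]
orientation: [180.0, -0.0, 169.2]
ft_force: [-4.2, -0.1, 8.3]
gripper_width: 0.683
finger_force: 99.6
[-4.18192396 -0.09522066  8.29114003] [0.26345634 0.71592051 0.07836269]
```

```bash
python3 -m inch '[{"gripper":5.5,"travel":[0,0,0],"twist":[0,0,0]},{"gripper":5.6,"travel":[0,0,0],"twist":[0,0,0]},{"gripper":5.7,"travel":[0,0,0],"twist":[0,0,0]},{"gripper":5.8,"travel":[0,0,0],"twist":[0,0,0]},{"gripper":6,"travel":[0,0,0],"twist":[0,0,0]},{"gripper":6.5,"travel":[0,0,0],"twist":[0,0,0]},{"gripper":7,"travel":[0,0,0],"twist":[0,0,0]},{"gripper":8,"travel":[0,0,0],"twist":[0,0,0]},{"gripper":8.5,"travel":[0,0,0],"twist":[0,0,0]},{"gripper":8.5,"travel":[0,0,0],"twist":[0,0,0]},{"gripper":8.5,"travel":[0,0,0],"twist":[0,0,0]},{"gripper":8.5,"travel":[0,0,0],"twist":[0,0,0]},{"gripper":8.5,"travel":[0,0,0],"twist":[0,0,0]},{"gripper":8.5,"travel":[0,0,0],"twist":[0,0,0]}]' 20
python3 go.py 627 -10 170 169.2
```

```text
clock: 11.92
tool_pos: [0.5012, -0.028, 0.0521]
orientation: [180.0, -0.1, 169.2]
ft_force: [0.5, 0.0, 0.1]
gripper_width: 0.996
finger_force: 0.0
travel [-12.01   4.13 -11.8 ] twist [ 0.0007 -0.0009  0.0003] rows>= 5.0 pos [501.2 -28.   52.1] [ 1.7996e+02 -5.0000e-02  1.6922e+02] 11.92
```

```bash
python3 -m inch '[{"gripper":8.5,"travel":[0,0,-0.5],"twist":[0,0,0]},{"gripper":8.5,"travel":[0,0,-1.5],"twist":[0,0,0]},{"gripper":8.5,"travel":[0,0,-3.5],"twist":[0,0,0]},{"gripper":8.5,"travel":[0,0,-6],"twist":[0,0,0]},{"gripper":8.5,"travel":[0,0,-9],"twist":[0,0,0]},{"gripper":8.5,"travel":[0,0,-12],"twist":[0,0,0]},{"gripper":8.5,"travel":[0,0,-14],"twist":[0,0,0]},{"gripper":8.5,"travel":[0,0,-15],"twist":[0,0,0]},{"gripper":8.5,"travel":[0,0,-15],"twist":[0,0,0]},{"gripper":8.5,"travel":[0,0,-15],"twist":[0,0,0]}]'
python3 w.py w7; python3 go.py 518 -267 200 204.3
python3 - <<'E'
from h import *
s=ctrl.camera('scene');cv2.imwrite('pics/s7.png',s);u=cv2.resize(s[150:220,240:330],(400,311),interpolation=cv2.INTER_CUBIC)
w=cv2.imread('pics/w7.png');w=cv2.resize(w,(400,300));cv2.imwrite('pics/c7.png',np.hstack([u[:300],w]))
E
```

```text
clock: 12.75
tool_pos: [0.5014, -0.0281, 0.2023]
orientation: [180.0, -0.0, 169.2]
ft_force: [0.1, -0.5, 0.5]
gripper_width: 0.998
finger_force: 0.0
travel [ -6.14 -23.16   0.13] twist [ 0.0012 -0.0013 -0.6123] rows>= 6.0 pos [501.  -28.1 201.5] [ 1.7996e+02 -9.0000e-02  1.6922e+02] 12.8
```

View pics/c7.png

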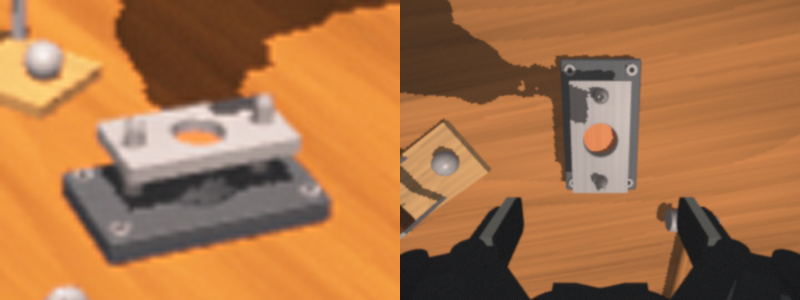

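The plate lies level on the blank with both pins through it, and copper is visible in the opening at (598,138). Next, the tray.

```bash
python3 -m inch '[{"gripper":8.5,"travel":[-1,-4,0],"twist":[0,0,-0.1]},{"gripper":8.5,"travel":[-2,-8,0],"twist":[0,0,-0.2]},{"gripper":8.5,"travel":[-3,-12,0],"twist":[0,0,-0.32]},{"gripper":8.5,"travel":[-4,-16,0],"twist":[0,0,-0.44]},{"gripper":8.5,"travel":[-5,-20,0],"twist":[0,0,-0.54]},{"gripper":8.5,"travel":[-6.14,-23.16,0.1],"twist":[0,0,-0.612]},{"gripper":8.5,"travel":[-6.14,-23.16,0.1],"twist":[0,0,-0.612]},{"gripper":8.5,"travel":[-6.14,-23.16,0.1],"twist":[0,0,-0.612]},{"gripper":8.5,"travel":[-6.14,-23.16,0.1],"twist":[0,0,-0.612]},{"gripper":8.5,"travel":[-6.14,-23.16,0.1],"twist":[0,0,-0.612]},{"gripper":8.5,"travel":[-6.14,-23.16,0.1],"twist":[0,0,-0.612]}]'
python3 w.py w8
```

```text
clock: 13.77
tool_pos: [0.5183, -0.2659, 0.2008]
orientation: [179.9, -0.0, -155.7]
ft_force: [-0.0, 0.5, -0.2]
gripper_width: 0.992
finger_force: 0.0
```

View pics/w8.png

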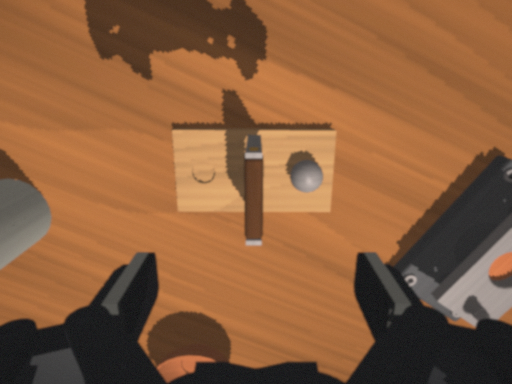

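The bar is centred at about (254,199), the board corners are (172,130), (336,130), (178,212) and (331,212), and the ball is at (307,177) in its pocket.

```bash
python3 - <<'E'
from h import *
T=np.load('pics/w8.npy');c=cam('wrist',T)
b=onplane([(172,130),(336,130),(331,212),(178,212)],.012,c)*1000
print(b.mean(0),np.linalg.norm(b[1]-b[0]),np.linalg.norm(b[2]-b[1]),[np.degrees(np.arctan2(*(v)[1::-1])) for v in(b[1]-b[0],b[2]-b[3])])
p=onplane([(254.5,157),(253.5,241),(254,199),(245,199),(263,199)],.09,c)*1000;print(p,np.linalg.norm(p[0]-p[1]))
print('ball',onplane([(307,177)],.024,c)*1000)
E
python3 go.py 518 -267 79 204.3
```

```text
[ 525.04815881 -263.95982619   12.        ] 149.5165363435104 80.54355886339751 [np.float64(114.26948091588537), np.float64(114.24817904863288)]
[[ 494.71251725 -277.18338691   90.        ]
 [ 554.65836338 -251.06253281   90.        ]
 [ 523.47568107 -264.65010138   90.        ]
 [ 526.17688221 -270.64604808   90.        ]
 [ 520.77426165 -258.65367015   90.        ]] 65.38962828394111
ball [[ 505.9825706  -219.56141782   24.        ]]
travel [ 0.07 -0.09 12.2 ] twist [ 0.0012 -0.0004  0.0007] rows>= 3.0 pos [ 518.3 -266.   201. ] [ 1.7993e+02 -2.0000e-02 -1.5566e+02] 13.82
```

```bash
python3 -m inch '[{"gripper":8.5,"travel":[-0.68,-0.11,2],"twist":[0,0,0]},{"gripper":8.5,"travel":[-0.68,-0.11,5],"twist":[0,0,0]},{"gripper":8.5,"travel":[-0.68,-0.11,8],"twist":[0,0,0]},{"gripper":8.5,"travel":[-0.68,-0.11,10.5],"twist":[0,0,0]},{"gripper":8.5,"travel":[-0.68,-0.11,12],"twist":[0,0,0]},{"gripper":8.5,"travel":[-0.68,-0.11,12.4],"twist":[0,0,0]},{"gripper":8.5,"travel":[-0.68,-0.11,12.4],"twist":[0,0,0]},{"gripper":8.5,"travel":[-0.68,-0.11,12.4],"twist":[0,0,0]},{"gripper":8.5,"travel":[-0.68,-0.11,12.4],"twist":[0,0,0]}]'
python3 go.py 525 -264.2 77 204.25
```

```text
clock: 14.57
tool_pos: [0.5256, -0.2654, 0.0782]
orientation: [-180.0, 0.0, -155.7]
ft_force: [-0.7, -0.5, -0.1]
gripper_width: 0.995
finger_force: 0.0
travel [0.   0.13 0.12] twist [-0.0006  0.0007  0.0008] rows>= 1.0 pos [ 525.6 -265.4   78.2] [-1.7997e+02  4.0000e-02 -1.5570e+02] 14.57
```

```bash
python3 -m inch '[{"gripper":6,"travel":[0,0.13,0.1],"twist":[0,0,0]},{"gripper":4,"travel":[0,0.13,0.1],"twist":[0,0,0]},{"gripper":3,"travel":[0,0.13,0.1],"twist":[0,0,0]},{"gripper":2.5,"travel":[0,0.13,0.1],"twist":[0,0,0]},{"gripper":2.2,"travel":[0,0.13,0.1],"twist":[0,0,0]},{"gripper":2,"travel":[0,0.13,0.1],"twist":[0,0,0]},{"gripper":1.9,"travel":[0,0.13,0.1],"twist":[0,0,0]},{"gripper":1.8,"travel":[0,0.13,0.1],"twist":[0,0,0]},{"gripper":1.7,"travel":[0,0.13,0.1],"twist":[0,0,0]},{"gripper":1.6,"travel":[0,0.13,0.1],"twist":[0,0,0]},{"gripper":1.5,"travel":[0,0.13,0.1],"twist":[0,0,0]},{"gripper":1.4,"travel":[0,0.13,0.1],"twist":[0,0,0]},{"gripper":1.3,"travel":[0,0.13,0.1],"twist":[0,0,0]},{"gripper":1.2,"travel":[0,0.13,0.1],"twist":[0,0,0]},{"gripper":1.1,"travel":[0,0.13,0.1],"twist":[0,0,0]},{"gripper":1,"travel":[0,0.13,0.1],"twist":[0,0,0]},{"gripper":1,"travel":[0,0.13,0.1],"twist":[0,0,0]}]' 20
python3 -m inch '[{"gripper":0.7,"travel":[0,0,0],"twist":[0,0,0]},{"gripper":0.7,"travel":[0,0,0],"twist":[0,0,0]},{"gripper":0.7,"travel":[0,0,0],"twist":[0,0,0]},{"gripper":0.7,"travel":[0,0,0],"twist":[0,0,0]}]' 70
```

```text
clock: 15.98
tool_pos: [0.5246, -0.2643, 0.076]
orientation: [180.0, -0.0, -155.7]
ft_force: [2.0, -3.6, 1.3]
gripper_width: 0.16
finger_force: 19.9
clock: 16.32
tool_pos: [0.5245, -0.2642, 0.0761]
orientation: [180.0, -0.0, -155.7]
ft_force: [1.4, -3.0, 4.9]
gripper_width: 0.154
finger_force: 69.0
```

The bar is gripped: opening about 13 mm against the 14 mm bar, with 69 N. Lifting smoothly.

```bash
python3 -m inch '[{"gripper":0.7,"travel":[0,0,-0.1],"twist":[0,0,0]},{"gripper":0.7,"travel":[0,0,-0.3],"twist":[0,0,0]},{"gripper":0.7,"travel":[0,0,-0.6],"twist":[0,0,0]},{"gripper":0.7,"travel":[0,0,-1.1],"twist":[0,0,0]},{"gripper":0.7,"travel":[0,0,-1.8],"twist":[0,0,0]},{"gripper":0.7,"travel":[0,0,-2.6],"twist":[0,0,0]},{"gripper":0.7,"travel":[0,0,-3.5],"twist":[0,0,0]},{"gripper":0.7,"travel":[0,0,-4.4],"twist":[0,0,0]},{"gripper":0.7,"travel":[0,0,-5.3],"twist":[0,0,0]},{"gripper":0.7,"travel":[0,0,-6.2],"twist":[0,0,0]},{"gripper":0.7,"travel":[0,0,-7.1],"twist":[0,0,0]},{"gripper":0.7,"travel":[0,0,-8],"twist":[0,0,0]},{"gripper":0.7,"travel":[0,0,-8.9],"twist":[0,0,0]},{"gripper":0.7,"travel":[0,0,-9.7],"twist":[0,0,0]},{"gripper":0.7,"travel":[0,0,-10.4],"twist":[0,0,0]},{"gripper":0.7,"travel":[0,0,-10.9],"twist":[0,0,0]},{"gripper":0.7,"travel":[0,0,-11.2],"twist":[0,0,0]},{"gripper":0.7,"travel":[0,0,-11.4],"twist":[0,0,0]},{"gripper":0.7,"travel":[0,0,-11.4],"twist":[0,0,0]},{"gripper":0.7,"travel":[0,0,-11.4],"twist":[0,0,0]}]' 80
python3 w.py w9; python3 go.py 480.9 -128.7 188 169.2
```

```text
clock: 17.98
tool_pos: [0.5243, -0.2641, 0.1896]
orientation: [179.9, -0.0, -155.7]
ft_force: [0.3, -0.8, -4.0]
gripper_width: 0.15
finger_force: 78.0
travel [-1.61 14.12  0.17] twist [ 0.0014 -0.0012  0.6123] rows>= 5.0 pos [ 524.3 -264.   189.5] [ 1.7991e+02 -4.0000e-02 -1.5572e+02] 18.03
```

View pics/w9.png

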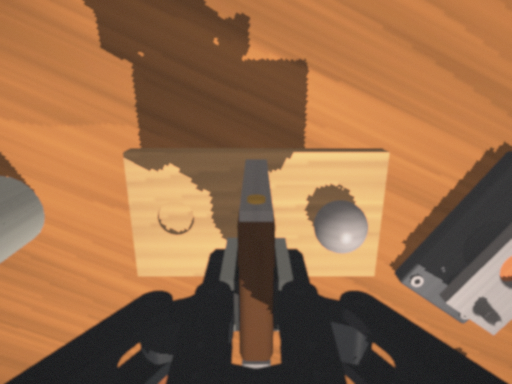

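The tray is up and level, with the ball in its pocket at (341,226).

```bash
python3 -m inch '[{"gripper":0.7,"travel":[-0.02,0.2,0],"twist":[0,0,0.01]},{"gripper":0.7,"travel":[-0.06,0.5,0],"twist":[0,0,0.025]},{"gripper":0.7,"travel":[-0.12,1,0],"twist":[0,0,0.045]},{"gripper":0.7,"travel":[-0.2,1.7,0],"twist":[0,0,0.075]},{"gripper":0.7,"travel":[-0.3,2.6,0],"twist":[0,0,0.115]},{"gripper":0.7,"travel":[-0.4,3.6,0],"twist":[0,0,0.16]},{"gripper":0.7,"travel":[-0.53,4.6,0],"twist":[0,0,0.205]},{"gripper":0.7,"travel":[-0.65,5.6,0],"twist":[0,0,0.25]},{"gripper":0.7,"travel":[-0.75,6.6,0],"twist":[0,0,0.295]},{"gripper":0.7,"travel":[-0.87,7.6,0],"twist":[0,0,0.34]},{"gripper":0.7,"travel":[-0.98,8.6,0],"twist":[0,0,0.385]},{"gripper":0.7,"travel":[-1.1,9.6,0],"twist":[0,0,0.43]},{"gripper":0.7,"travel":[-1.2,10.6,0],"twist":[0,0,0.47]},{"gripper":0.7,"travel":[-1.32,11.6,0],"twist":[0,0,0.51]},{"gripper":0.7,"travel":[-1.42,12.5,0],"twist":[0,0,0.545]},{"gripper":0.7,"travel":[-1.5,13.2,0],"twist":[0,0,0.575]},{"gripper":0.7,"travel":[-1.56,13.7,0],"twist":[0,0,0.595]},{"gripper":0.7,"travel":[-1.6,14,0],"twist":[0,0,0.607]},{"gripper":0.7,"travel":[-1.61,14.12,0],"twist":[0,0,0.612]},{"gripper":0.7,"travel":[-1.61,14.12,0],"twist":[0,0,0.612]}]'
python3 -m inch '[{"gripper":0.7,"travel":[0,0,0],"twist":[0,0,0]},{"gripper":0.7,"travel":[0,0,0],"twist":[0,0,0]},{"gripper":0.7,"travel":[0,0,0.1],"twist":[0,0,0]},{"gripper":0.7,"travel":[0,0,0.3],"twist":[0,0,0]},{"gripper":0.7,"travel":[0,0,0.6],"twist":[0,0,0]},{"gripper":0.7,"travel":[0,0,1],"twist":[0,0,0]},{"gripper":0.7,"travel":[0,0,1.4],"twist":[0,0,0]},{"gripper":0.7,"travel":[0,0,1.7],"twist":[0,0,0]},{"gripper":0.7,"travel":[0,0,1.9],"twist":[0,0,0]},{"gripper":0.7,"travel":[0,0,2],"twist":[0,0,0]},{"gripper":0.7,"travel":[0,0,2],"twist":[0,0,0]},{"gripper":0.7,"travel":[0,0,2],"twist":[0,0,0]},{"gripper":0.7,"travel":[0,0,2],"twist":[0,0,0]}]'
python3 w.py w10; python3 go.py 480.9 -128.7 170 169.2
python3 - <<'E'
from h import *
T=tool();w=cv2.imread('pics/w10.png');c=cam('wrist',np.load('pics/w10.npy'))
s=ctrl.camera('scene');t=ctrl.camera('top');cv2.imwrite('pics/t10.png',t)
f=lambda i:cv2.resize(i,(400,300),interpolation=cv2.INTER_CUBIC)
cv2.imwrite('pics/c10.png',np.vstack([np.hstack([f(w),f(s[120:225,190:330])]),np.hstack([f(t[170:290,220:380]),f(w[:290,200:])])]))
E
```

```text
clock: 19.7
tool_pos: [0.481, -0.1286, 0.19]
orientation: [180.0, -0.1, 169.2]
ft_force: [1.0, 0.3, -4.1]
gripper_width: 0.151
finger_force: 78.0
clock: 20.78
tool_pos: [0.4811, -0.1288, 0.1702]
orientation: [180.0, -0.0, 169.2]
ft_force: [0.1, -0.0, -3.5]
gripper_width: 0.152
finger_force: 78.0
travel [0.03 0.01 0.02] twist [ 0.0006 -0.0006  0.0003] rows>= 1.0 pos [ 481.1 -128.8  170.2] [ 1.7997e+02 -4.0000e-02  1.6922e+02] 20.83
```

View pics/c10.png

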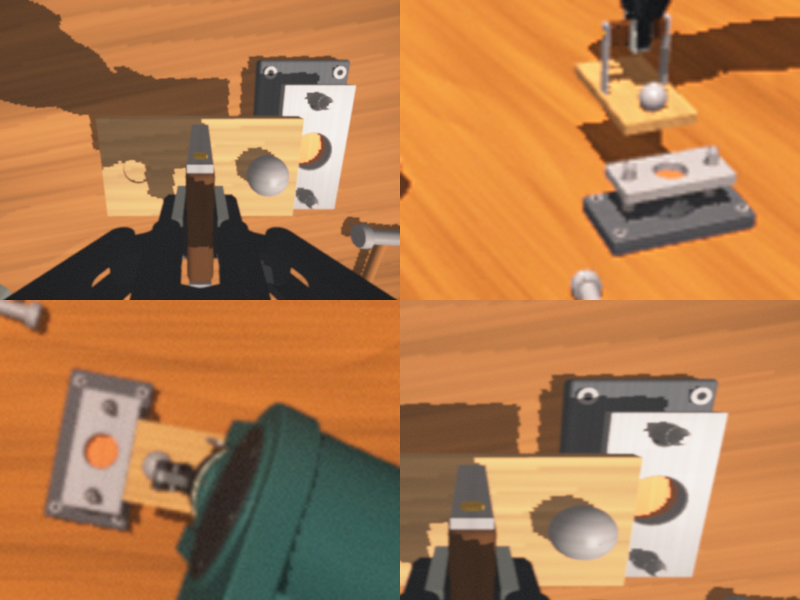

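The tray is held level beside the die with the ball in its pocket and the opening clear. The ball is about 55 mm away horizontally and about 87 mm in a straight line. Nothing else is touched, so I'm handing in.

```bash
python3 -c "
from h import *;o=ctrl.get_obs();print(np.abs(o['qvel']).max(),o['ft_force']);print(ctrl.sign_off())"
```

```text
0.1046871918847524 [-0.17676464  0.22829299 -3.83049999]
the job is handed in; nothing more can be done
None
```

The job is handed in: the plate lies flush on the blank over both pins and is released, and the tray is held level and still about 12 mm above the pin tips, ball in its pocket about 9 cm from the uncovered opening.

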